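Clamp a box section for welding with a removable crank

TASK

Get the steel box section ready for welding: set it upright on the bed of the grey screw clamp, lengthwise and centred between the two jaws. Then put the crank on the square shaft end, fully down, and, without letting it come off, turn it clockwise until the jaw holds the section firmly against the fixed jaw, with the sprung pad pushed in about half way. Finally lift the crank off, stand it back on its rubber mat, and leave the pendant, the wire spool and the hammer where they are.

Things in the scene. Friction and masses are not known exactly. Their poses are not given: they have to be found in the camera images.
- clamp: Grey screw clamp, fixed to the table; origin at table height. Base plate 130 (x) x 310 (y) x 20 mm, y = -170 to +140 mm; its top, 20 mm up, is the bed. +y is the closing direction: gearbox block at the -y end (90 x 70 mm, centred at y = -120, top 73 mm above the table), fixed jaw at the +y end, moving jaw between. The section belongs on the bed along x, its middle at x = 0 within 20 mm
- fixed_face (a point): Foot of the fixed jaw's face, on the bed (20 mm above the table), mid-width; axes as the clamp's, jaw body towards +y. Fixed jaw 110 mm wide, 34 mm high over the bed
- pad_face (a point): Middle of the front face of the sprung pad (dark steel plate, 100 x 8 x 28 mm, upper edge 30 mm over the bed) on the moving jaw, 36 mm above the table; axes as the clamp's, it closes along +y. The gap to the fixed jaw is 95 to 113 mm at the start
- shaft_foot (a point): Foot of the upright bare steel square shaft end, on its axis, at the top of the round collar on the gearbox (77 mm above the table). Shaft 20 x 20 mm, flats square to this point's x and y (it turns with the shaft); square for 28 mm, then a 6 mm conical tip. A fully fitted crank has its origin here; four crank yaws fit, 90 degrees apart
- drive (a joint): Angle of the square shaft (rad), 0 to 24.1; grows clockwise seen from above and closes the jaw 24 mm a turn (3.82 mm/rad). 2.5 to 3.4 turns are needed. Friction 0.12 N m (about 2 N at the crank's handle); stays where it is left
- jaw (a joint): Travel of the moving jaw (m) from fully open, driven by the shaft; gap between pad and fixed jaw = 0.120 - jaw + pad; end stop at 0.092
- pad (a joint): How far the sprung pad is pushed back into the moving jaw (m): 0 free (12 mm of air behind it), 0.012 bottomed; spring 2 N/mm; half way is 0.006. Pushing the section along the bed already presses it in 1 to 4 mm, before the section meets the fixed jaw
- tube: Loose dark steel box section, 180 mm long (x), 40 mm wide (y), 60 mm high (z), 0.4 to 0.8 kg, open ends; origin at the centre of its underside. It starts standing on a 40 mm wide side on the table and is clamped the same way up
- crank: Loose steel crank, 0.6 kg, standing on its hub; origin at the centre of the hub's underside, z up. Hub 45 x 45 x 40 mm; 23 mm square socket from below, 40 mm deep, sides along x and y. Arm 24 mm wide, z = 40 to 54, x = -40 to +90 mm; 40 mm counterweight ball at x = -52, z = 47 mm. Nearly balanced about the hub: it hangs about level from the boss
- boss_top (a point): Centre of the top of the crank's square lifting boss, 28 x 28 mm, on the hub's axis, sides along the crank's x and y, crank z = 54 to 80 mm
- grip_mid (a point): Middle of the crank's upright handle, at crank x = 75, z = 91 mm: a black sleeve 26 mm in diameter, z = 60 to 122 mm, that spins freely on its pin (top at 128 mm)
- mat: Black rubber mat 150 x 150 x 5 mm fixed on the table, origin at the centre of its underside; the crank starts standing on it and belongs there at the end, hub within 60 mm of its middle
- pendant_edge (a point): Middle of the robot-side long edge of the black teach pendant lying beyond the clamp (150 x 260 x 52 mm; its centre lies 75 mm along this point's +x); leave alone
- spool_edge (a point): Robot-side edge of the wire spool lying flat beyond the clamp, 170 mm in diameter, 60 mm high (its axis lies 85 mm along this point's +x); leave alone
- hammer_tip (a point): Head of the hammer lying on the table beyond the clamp, 240 mm long; leave alone
Things that resemble listed ones, but are neither listed nor needed, are in the scene too. Several things have the shape of the mat; the one meant has the colours described above.

How it is judged (in metres and radians):
On the way, in this order (a step that is already met when the one before it is completed fails the run):
1. the box section stands on the bed between the open jaws, along the clamp's x and roughly centred (z of tube in the frame of clamp between 0.016 and 0.024 m and x of tube in the frame of clamp between -0.03 and 0.03 m and angle between the x axis of tube and the x axis of clamp, either way round below 0.2 rad and angle between tube's own z axis and vertical below 0.06 rad and y of tube in the frame of clamp between -0.02 and 0.082 m and value of joint jaw between -0.01 and 0.05 m), for 0.2 s.
2. the crank sits fully down on the square shaft end, the jaw still open (horizontal distance between crank and shaft_foot below 0.008 m and z of crank in the frame of shaft_foot between -0.003 and 0.006 m and angle between crank's own z axis and vertical below 0.12 rad and value of joint jaw between -0.01 and 0.05 m and z of tube in the frame of clamp between 0.016 and 0.024 m and x of tube in the frame of clamp between -0.03 and 0.03 m and angle between the x axis of tube and the x axis of clamp, either way round below 0.2 rad and angle between tube's own z axis and vertical below 0.06 rad), for 0.2 s.
3. with the crank on the shaft, the section is clamped: pad pushed in 3 to 10 mm (horizontal distance between crank and shaft_foot below 0.008 m and z of crank in the frame of shaft_foot between -0.003 and 0.015 m and value of joint pad between 0.003 and 0.01 m and z of tube in the frame of clamp between 0.016 and 0.024 m and x of tube in the frame of clamp between -0.03 and 0.03 m and angle between the x axis of tube and the x axis of clamp, either way round below 0.2 rad and angle between tube's own z axis and vertical below 0.06 rad and y of tube in the frame of clamp between 0.074 and 0.086 m), for 0.2 s.
At the end, for the whole second after the job is handed in: The section stands on the bed, along the clamp's x (within 0.2 rad, and centred within 30 mm), against the fixed jaw, with the sprung pad pushed in 3 to 10 mm; the crank stands upright on its mat, hub within 60 mm of the mat's middle; both are at rest (value of joint pad between 0.003 and 0.01 m and z of tube in the frame of clamp between 0.016 and 0.024 m and x of tube in the frame of clamp between -0.03 and 0.03 m and angle between the x axis of tube and the x axis of clamp, either way round below 0.2 rad and angle between tube's own z axis and vertical below 0.06 rad and y of tube in the frame of clamp between 0.074 and 0.086 m and linear speed of each of tube, crank below 0.02 m/s and horizontal distance between crank and mat below 0.06 m and z of crank in the frame of mat between 0.002 and 0.009 m and angle between crank's own z axis and vertical below 0.1 rad); the robot touches nothing.
It fails at once if the crank is off the shaft while the jaw is part-way (the crank slipped off, or the jaw was moved without it) (value of joint jaw between 0.035 and 0.075 m and not (horizontal distance between crank and shaft_foot below 0.008 m and z of crank in the frame of shaft_foot between -0.003 and 0.026 m)).
It fails at once if the pendant is moved more than 30 mm (distance of pendant_edge from where it was at the start of the episode above 0.03 m).
It fails at once if the spool is moved more than 30 mm (distance of spool_edge from where it was at the start of the episode above 0.03 m).
It fails at once if the hammer is moved more than 30 mm (distance of hammer_tip from where it was at the start of the episode above 0.03 m).
It also fails if it takes over 72 s, if anything falls off the work surface, if the arm or the gripper's body presses on something with over 40 N, if the wrist force passes 120 N, or if a joint passes its speed limit or range.

ROBOT

A 6-joint arm with a two-finger parallel gripper is mounted at the origin on the work surface. World frame = base frame: x ahead of the robot, y to its left, z up, the work surface at z = 0. Lengths are in mm, angles in degrees, forces in N, time in s.
With the tool pointing down it reaches from about 300 to 850 mm from the base axis. Payload 4.2 kg.
Tool frame: the origin (TCP) lies at the very end of the fingers, on their centre line; the grasp point (between the pads) lies 19 mm behind it; z points along the fingers, y is the line along which they close (so a half turn about z gives the same grasp; the last joint's range is limited). The gripper opens to 91 mm and grips with 3 to 60 N. Pads are 32 mm wide; open, the fingers measure 118 mm over their backs; the gripper's body (76 mm by 178 mm) begins 60 mm behind the grasp point.
Start: joints at [64.63, 18.312, 89.639, -0, 72.044, -1.146], TCP at [235.936, 524.383, 213.976] pointing down, gripper open.
Joint ranges: [-177.97, 177.97], [-48.28, 115.42], [12.27, 149.76], [-77.06, 257.06], [2.81, 150.46], [-146.56, 146.56]. Speed limits (degrees/s): [147.25, 147.25, 180, 180, 180, 180].

INTERFACE

Orientations are given as [roll, pitch, yaw] about the fixed x, y, z axes, in that order (R = Rz(yaw) Ry(pitch) Rx(roll)).
In Python, from workcell import env, eyes gives the robot as it stands.
- The arm moves only by the tool send_rows, never from a script. Its argument "targets" is text: rows parted by semicolons, each of 7 numbers parted by spaces: the shift along the tool's x, y, z in m, then the turn, a rotation vector about the tool's x, y, z in degrees, then the opening in per cent of the stroke, from 0 (shut) to 100 (fully open). A call has 1 to 12 rows; each row is the pose to reach, as a shift and turn from the pose commanded when the call began, along the tool's axes at that moment; what a row does not reach only later rows make up. A row lasts 1/12 s, in which the tool goes at most 41.7 mm and 7.16 degrees, less where a joint would pass 70% of its speed; a pose out of reach is approached as far as the arm can. A call with a gripper value outside its range is refused whole. The fingers move at their own pace and stop on an object; "grip_force" is the grip in N (left out, the last holds). Time passes only in rows, so rows that repeat a pose let the fingers close. It gives the time, the measured TCP pose, the force, the opening and the grip force at its end, in the units of the state.
- env.state(): the state, without advancing time (a new reading comes with each control period).
- eyes.grab_frame(name): name is "side" or "top" or "wrist"; returns a dict with "image" (400x640x3 uint8, blue, green, red), "fovy" (degrees; the focal length in pixels is half the picture's height over the tangent of half this angle, whatever the lens; pixels are square), "cx", "cy" (the principal point, pixels), "eye" and "attitude" of the camera in the world. Camera axes: x right, y up, looking along -z (the intrinsics and any distortion apply to the point x, -y, -z); pixel columns grow to the right and rows downward; lengths in mm; the calibration is good to about 2 mm. A picture is of the moment at which its call begins. There is no depth.
- env.job_done(): hands the job in; it is judged then, once.
The state is a dict: "time_s": time; "qpos": joint angles; "qvel": joint speeds; "effort": joint torques, N m; "ee_pos": TCP position; "ee_rot": TCP orientation; "force": force on the tool from outside, world axes, zero at the start; "torque": the same for the moment, N m; "gripper_width": finger opening in mm; "gripper_force": force on a finger pad.
Only numpy, scipy, OpenCV 4.12 (cv2) and the standard library are available. Lean on these libraries where they do the work, as an engineer would, in place of code of your own. Each camera call takes 0.05 s, during which the arm holds its last target. There are 200 camera calls.

## Working session

There is one attempt and no reset: what is moved stays moved. The work goes in short steps, Python scripts to look and compute and a tool call to move; the robot and the scene stay as the last step left them, time stands still between calls to the robot, and variables do not carry over. Pictures are saved under pics/ and viewed, at most 10 in all, crops included, and the job is handed in when it is done.

Besides the shell and the picture viewer there is one more tool, called after ">>>" by a JSON object that holds its "name" and its "arguments". send_rows: Moves the arm, as the interface text tells. Its arguments: {"type":"object","properties":{"targets":{"type":"string"},"grip_force":{"type":"number"}},"required":["targets"]}

```bash
ls; mkdir -p pics; cat > h.py <<'E'
import numpy as np, cv2
from scipy.spatial.transform import Rotation as R
from workcell import env, eyes
def grab(n):
    f=eyes.grab_frame(n); return f
def rot(a):
    a=np.array(a,float)
    return a if a.shape==(3,3) else R.from_euler('xyz',a,degrees=True).as_matrix()
def ray(f,u,v):
    h=f['image'].shape[0]; fl=h/2/np.tan(np.radians(f['fovy'])/2)
    d=np.array([(u-f['cx'])/fl,-(v-f['cy'])/fl,-1.]); return np.array(f['eye'],float),rot(f['attitude'])@d
def onz(f,u,v,z):
    o,d=ray(f,u,v); return o+d*(z-o[2])/d[2]
def proj(f,p):
    h=f['image'].shape[0]; fl=h/2/np.tan(np.radians(f['fovy'])/2)
    c=rot(f['attitude']).T@(np.array(p,float)-np.array(f['eye'],float))
    return f['cx']+fl*c[0]/-c[2], f['cy']-fl*c[1]/-c[2]
E
python3 - <<'E'
from h import *
for n in('top','side'):
    f=grab(n); cv2.imwrite(f'pics/{n}0.png',f['image']); print(n,{k:v for k,v in f.items() if k!='image'})
print(env.state())
E
```

```text
pics
top {'fovy': 53.97942692477708, 'cx': 315.5427385037201, 'cy': 205.41727231760285, 'eye': array([ 277.67646481,   79.49071391, 1415.35434832]), 'attitude': array([  8.07435485,   0.49082254, -88.86085578])}
side {'fovy': 48.691967366930456, 'cx': 322.06292163530196, 'cy': 208.53645158379527, 'eye': array([ 188.2416794 , -711.26720133, 1065.37349394]), 'attitude': array([ 41.65291151,   0.37109539, -18.68834128])}
{'time_s': 0.1, 'qpos': array([ 6.46280730e+01,  1.83475664e+01,  8.96983506e+01, -1.78750962e-03,
        7.20448999e+01, -1.14525707e+00]), 'qvel': array([-1.11076673e-04, -9.74327401e-03, -1.58212686e-01, -4.55466037e-02,
       -8.43354600e-02,  4.85268593e-02]), 'effort': array([-5.30545385e-04, -4.13330376e+01, -2.32508880e+01,  7.28839450e-02,
        4.21025371e-02, -4.73029377e-05]), 'ee_pos': array([235.75966114, 523.9522142 , 213.21570921]), 'ee_rot': array([-1.79909167e+02, -1.15932204e-04,  1.55773882e+02]), 'force': array([ 1.04465799, -0.96082038,  0.01485101]), 'torque': array([ 0.02133629,  0.02785731, -0.01497638]), 'gripper_force': 0.0, 'gripper_width': 90.89007607096582}
```

View pics/top0.png

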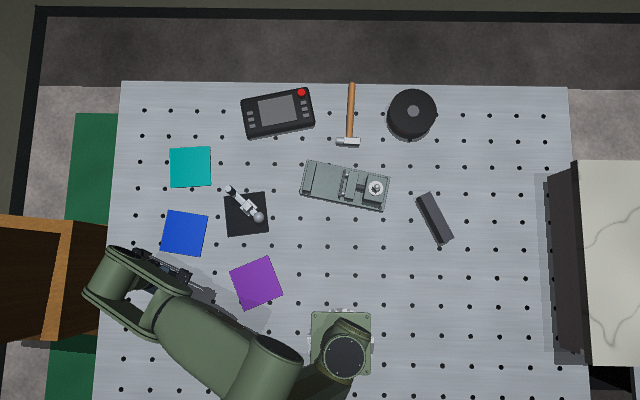

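View pics/side0.png

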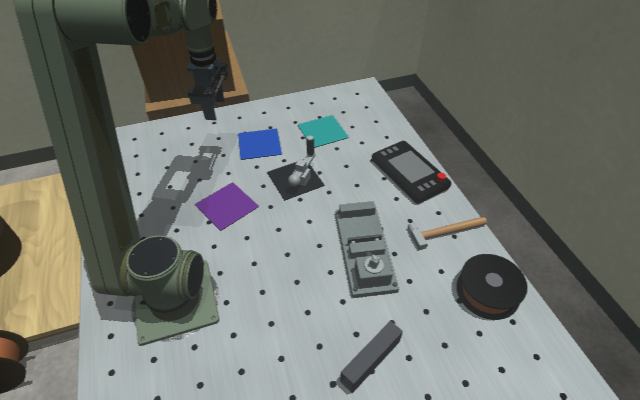

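The top view shows the tube at (435,218) and the clamp at (345,186), with its gearbox to the right. The crank stands on the black mat at (246,214). The other mats are cyan (190,167), blue (184,233) and purple (256,283). The black one fits the description and carries the crank. I'll enlarge that area to confirm.

```bash
python3 - <<'E'
from h import *
im=cv2.imread('pics/top0.png')
c=cv2.resize(im[150:255,215:465],None,fx=3.2,fy=3.2,interpolation=cv2.INTER_CUBIC)
s=cv2.imread('pics/side0.png')
cv2.imwrite('pics/crop1.png',c)
f=grab('top')
g=cv2.cvtColor(f['image'],cv2.COLOR_BGR2GRAY); hsv=cv2.cvtColor(f['image'],cv2.COLOR_BGR2HSV)
m=((g<110)*255).astype(np.uint8)
n,l,st,ce=cv2.connectedComponentsWithStats(m)
for i in range(1,n):
    x,y,w,h,a=st[i]
    if a>150 and 120<x<550 and 80<y<260:
        r=cv2.minAreaRect(np.argwhere(l==i)[:,::-1].astype(np.float32)); print(i,st[i],np.round(r[0],1),np.round(r[1],1),round(r[2],1), [np.round(onz(f,*p,0)[:2]) for p in cv2.boxPoints(r)])
E
```

```text
2 [ 240   87   76   54 2738] [277.8 115.1] [46.2 70.8] 78.9 [array([879., 396.]), array([938., 133.]), array([760.,  96.]), array([702., 354.])]
5 [ 386   89   52   54 2020] [410.4 115.1] [47.2 54.6] 29.4 [array([ 777., -127.]), array([ 967., -229.]), array([ 877., -382.]), array([ 691., -278.])]
67 [170 148  16  40 194] [176.6 168. ] [39.1 13.9] 85.6 [array([680., 649.]), array([685., 598.]), array([538., 577.]), array([533., 627.])]
82 [ 543  160   94  240 8768] [572.6 288.4] [246.9  75.2] 74.7 [array([ 588., -591.]), array([ 667., -861.]), array([ -157., -1019.]), array([-226., -771.])]
85 [299 163  85  50 535] [343.4 186.8] [86.  35.2] 11.9 [array([515., 162.]), array([645., 138.]), array([ 583., -172.]), array([ 455., -145.])]
104 [338 169  16  33 158] [345.5 185. ] [32. 15.] 90.0 [array([615.,  16.]), array([616., -40.]), array([497., -41.]), array([496.,  14.])]
141 [ 224  186   45   52 1518] [245.1 209.8] [50.4 41.9] 83.7 [array([540., 442.]), array([560., 290.]), array([376., 263.]), array([357., 412.])]
154 [ 415  192   39   59 1001] [434.5 220.6] [57.8 20. ] 64.5 [array([ 509., -259.]), array([ 542., -325.]), array([ 354., -410.]), array([ 322., -345.])]
168 [ 159  210   49   47 1751] [182.8 232.9] [44.  42.1] 9.1 [array([305., 660.]), array([456., 647.]), array([433., 486.]), array([283., 502.])]
196 [ 229  255   54   57 1884] [255.6 284.5] [47.5 44.4] 68.6 [array([238., 409.]), array([298., 264.]), array([145., 197.]), array([ 86., 340.])]
```

View pics/crop1.png

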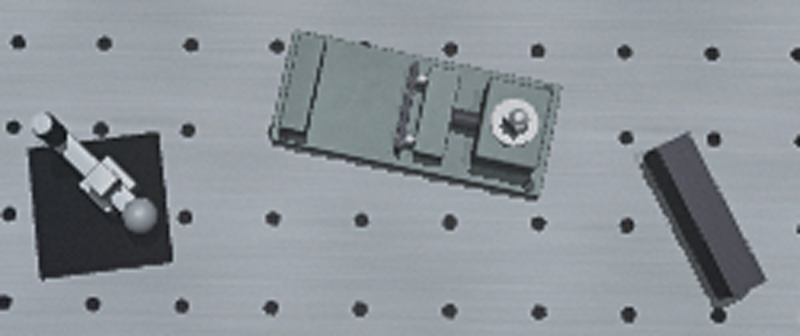

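The crop confirms it: the black mat, centred near (246,214), holds the crank with its handle at upper left and ball at lower right. The clamp's gearbox and shaft are at about (376,188), and its fixed jaw is on the left.

```bash
cat >> h.py <<'E'
def plan(p,yaw,extra=1):
    s=env.state(); M=rot(s['ee_rot']); T=R.from_euler('xyz',[180,0,yaw],degrees=True).as_matrix()
    d=M.T@(np.array(p,float)-s['ee_pos']); rv=np.degrees(R.from_matrix(M.T@T).as_rotvec())
    n=max(np.linalg.norm(d)/41.7,np.linalg.norm(rv)/7.16)
    print('row:',' '.join('%.4f'%x for x in d/1000),' '.join('%.2f'%x for x in rv),'| rows %.1f'%n)
E
python3 - <<'E'
from h import *
plan([430,150,350],60)
f=grab('wrist'); print(f['eye'],f['attitude'],f['fovy'],f['cx'],f['cy'])
E
```

```text
row: -0.3306 -0.2616 -0.1364 -0.06 0.06 95.77 | rows 13.4
[159.5280963  558.974207   385.39367177] [-1.71422746e+01  5.91265936e-02  6.57589001e+01] 70.19358275911274 320.22520133606463 204.8846784410218
```

>>> {"name": "send_rows", "arguments": {"targets": "-0.33 -0.26 -0.136 0 0 96 50;-0.33 -0.26 -0.136 0 0 96 50;-0.33 -0.26 -0.136 0 0 96 50;-0.33 -0.26 -0.136 0 0 96 50;-0.33 -0.26 -0.136 0 0 96 50;-0.33 -0.26 -0.136 0 0 96 50;-0.33 -0.26 -0.136 0 0 96 50;-0.33 -0.26 -0.136 0 0 96 50;-0.33 -0.26 -0.136 0 0 96 50;-0.33 -0.26 -0.136 0 0 96 50;-0.33 -0.26 -0.136 0 0 96 50;-0.33 -0.26 -0.136 0 0 96 50", "grip_force": 40}}

```text
time_s: 1.2
ee_pos: [432.6, 148.3, 351.6]
ee_rot: [179.8, -0.0, 69.2]
force: [0.2, 1.4, -0.5]
gripper_width: 45.4
gripper_force: 0.0
```

>>> {"name": "send_rows", "arguments": {"targets": "0 0 0 0 0 10 50;0 0 0 0 0 10 50;0 0 0 0 0 10 50"}}

```text
time_s: 1.45
ee_pos: [430.1, 151.5, 349.8]
ee_rot: [-180.0, 0.0, 59.8]
force: [0.7, -0.7, 0.0]
gripper_width: 45.6
gripper_force: 0.0
```

```bash
python3 - <<'E'
from h import *
f=grab('wrist'); cv2.imwrite('pics/w1.png',f['image']); np.save('w1.npy',f,allow_pickle=True)
s=env.state(); print(s['time_s'],s['ee_pos'],s['ee_rot'],f['eye'],f['attitude'])
for n,p in dict(tube=[432,-335,60],shaft=[525,-106,111],clampo=[549,12,20],fix=[569,110,54]).items(): print(n,proj(f,p))
E
```

```text
1.5 [430.10254861 151.70498239 349.7988483 ] [-1.79983743e+02  9.32049283e-03  5.98894525e+01] [471.91948191 224.05337466 521.87865918] [-17.02412704  -0.08412162 -30.26804519]
tube (np.float64(439.3494711366802), np.float64(371.80619727991365))
shaft (np.float64(448.68868948132996), np.float64(281.7431713481669))
clampo (np.float64(414.32813116802924), np.float64(199.95895126935986))
fix (np.float64(406.85132745292304), np.float64(149.67232538492334))
```

View pics/w1.png

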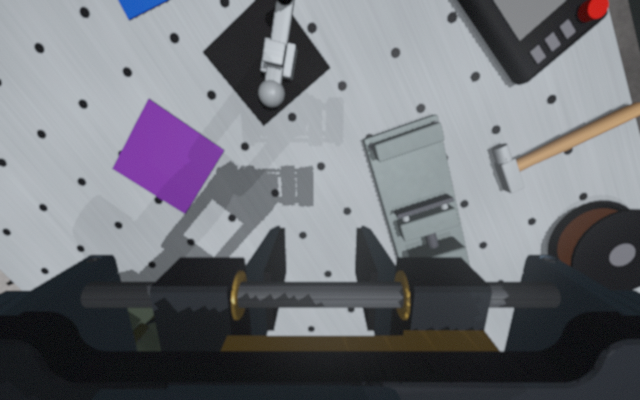

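The wrist view shows the crank at (276,60) on the black mat and the clamp at (415,185), with its gearbox hidden by the gripper. I'll go closer to the clamp.

```bash
python3 - <<'E'
from h import *
plan([480,0,210],-11.3)
E
```

```text
row: -0.1062 0.1193 0.1398 -0.01 0.02 71.19 | rows 9.9
```

>>> {"name": "send_rows", "arguments": {"targets": "-0.106 0.119 0.14 0 0 71.2 50;-0.106 0.119 0.14 0 0 71.2 50;-0.106 0.119 0.14 0 0 71.2 50;-0.106 0.119 0.14 0 0 71.2 50;-0.106 0.119 0.14 0 0 71.2 50;-0.106 0.119 0.14 0 0 71.2 50;-0.106 0.119 0.14 0 0 71.2 50;-0.106 0.119 0.14 0 0 71.2 50;-0.106 0.119 0.14 0 0 71.2 50;-0.106 0.119 0.14 0 0 71.2 50;-0.106 0.119 0.14 0 0 71.2 50;-0.106 0.119 0.14 0 0 71.2 50"}}

```text
time_s: 2.5
ee_pos: [479.8, 0.6, 209.9]
ee_rot: [-180.0, 0.0, -11.1]
force: [-0.2, 0.1, -0.2]
gripper_width: 46.0
gripper_force: 0.0
```

```bash
python3 - <<'E'
from h import *
f=grab('wrist'); np.save('w2.npy',f,allow_pickle=True)
s=env.state(); print(s['time_s'],s['ee_pos'],s['ee_rot'],f['eye'],f['attitude'])
c=f['image'][20:240,130:510]
cv2.imwrite('pics/w2.png',cv2.resize(c,None,fx=2.1,fy=2.1,interpolation=cv2.INTER_CUBIC))
E
```

```text
2.55 [479.74473056   0.58013384 209.87475775] [-1.79996445e+02  8.76542877e-03 -1.11462014e+01] [561.26780659 -14.96204041 381.91489258] [-1.69531125e+01 -3.07823047e-03 -1.01137180e+02]
```

View pics/w2.png

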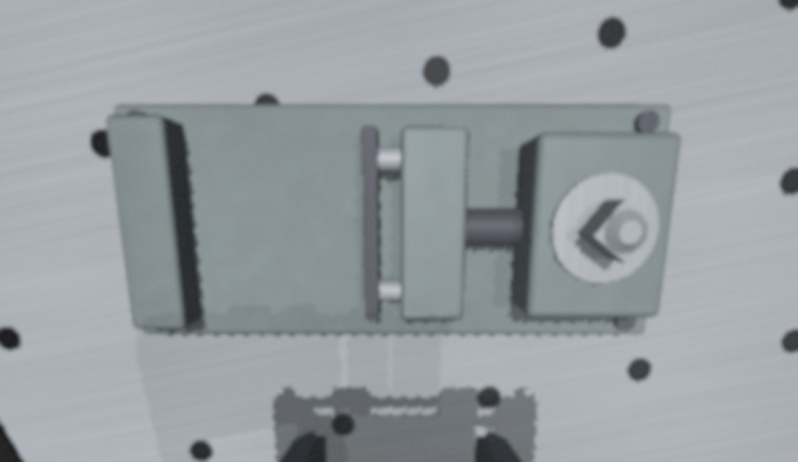

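The enlarged wrist view shows the whole clamp. The fixed jaw's top edge runs (165,118)-(185,325), the pad top's front edge (362,128)-(366,318), the collar is at (605,228) and the shaft tip at (629,230) in crop pixels. The shaft's flats are about 45° to the clamp.

```bash
python3 - <<'E'
from h import *
f=np.load('w2.npy',allow_pickle=True).item()
P=lambda u,v,z: onz(f,u/2.1+130,v/2.1+20,z)[:2]
L={k:P(*v) for k,v in dict(bfl=(113,104,20),bfr=(670,104,20),bnl=(137,332,20),bnr=(643,332,20),fj1=(165,118,54),fj2=(186,326,54),pd1=(361,128,50),pd2=(365,319,50),collar=(605,228,77),tip=(630,229,111),g1=(541,134,73),g2=(680,135,73),g3=(657,316,73),g4=(529,314,73)).items()}
for k,v in L.items(): print(k,np.round(v,1))
yaw=np.degrees(np.arctan2(*(L['bfl']-L['bfr'])[::-1]))-90; print('yaw',yaw)
yv=np.array([-np.sin(np.radians(yaw)),np.cos(np.radians(yaw))]); xv=np.array([yv[1],-yv[0]])
bc=(L['bfl']+L['bfr'])/2-65*xv ; o=bc+15*yv; print('base c',bc,'origin',o)
for k,v in L.items(): print(k,np.round([(v-o)@xv,(v-o)@yv],1))
t=grab('top')
print('tube top', onz(t,215+708/3.2,150+216/3.2,60))
im=f['image']; c=im[100:160,390:460]; cv2.imwrite('pics/w2s.png',cv2.resize(c,None,fx=8,fy=8,interpolation=cv2.INTER_CUBIC))
E
```

```text
bfl [644.8 130. ]
bfr [ 585.3 -172.2]
bnl [519.7 157.8]
bnr [ 459.6 -147.7]
fj1 [625.8  92.8]
fj2 [521.6 113.8]
pd1 [602.6  -3. ]
pd2 [505.6  15.7]
collar [ 531.5 -112.4]
tip [ 532.3 -112.3]
g1 [580.5 -87.8]
g2 [ 567.3 -153. ]
g3 [ 481.6 -136.1]
g4 [495.5 -70.8]
yaw -11.136721294110288
base c [551.30160026  -8.53119049] origin [554.19886293   6.18634562]
bfl [ 65. 139.]
bfr [  65. -169.]
bnl [-63.1 142.1]
bnr [ -63.1 -169.3]
fj1 [53.5 98.8]
fj2 [-52.8  99.3]
pd1 [49.3  0.3]
pd2 [-49.6  -0.1]
collar [   0.7 -120.7]
tip [   1.4 -120.4]
g1 [ 44.  -87.1]
g2 [  43.6 -153.6]
g3 [ -43.8 -153.6]
g4 [-42.7 -86.8]
tube top [ 435.25302897 -323.72190558   60.        ]
```

View pics/w2s.png

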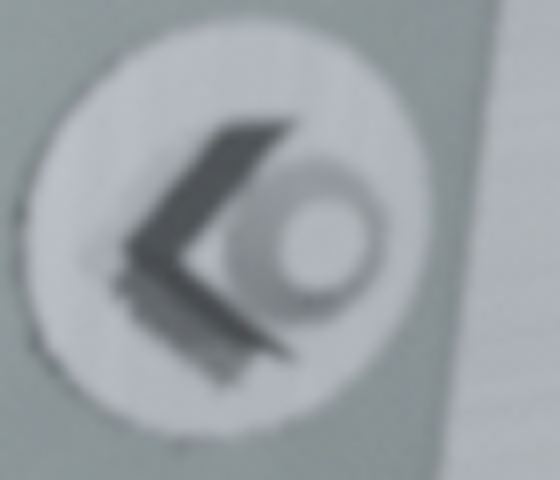

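The shaft corner nearest the jaw shows at (185,250) at the top of the square, with edges running to (295,122) and (295,357). I'll compute its yaw and go to the tube.

```bash
python3 - <<'E'
from h import *
f=np.load('w2.npy',allow_pickle=True).item()
P=lambda u,v,z: onz(f,u/8+390,v/8+100,z)[:2]
for a,b,z in [((185,250),(295,122),105),((185,250),(290,355),105),((125,245),(228,122),77)]:
    d=P(*b,z)-P(*a,z); print(np.linalg.norm(d),np.degrees(np.arctan2(d[1],d[0]))%90)
c=P(185,250,105); print('corner',c, 'from axis', c-np.array([532,-112.4]))
d=c-np.array([532,-112.4]); print(np.degrees(np.arctan2(d[1],d[0]))-45)
plan([435-80*np.cos(np.radians(24)),-326-80*np.sin(np.radians(24)),200],24)
E
```

```text
18.35290998246794 40.494238023849185
18.30737459324548 37.284376355002024
19.27137250553679 41.00714458987899
corner [532.73374388 -98.63054891] from axis [ 0.73374388 13.76945109]
41.94971842628256
row: -0.0459 0.3751 0.0099 -0.00 0.01 -35.19 | rows 9.1
```

>>> {"name": "send_rows", "arguments": {"targets": "-0.046 0.375 0.01 0 0 -35.2 70;-0.046 0.375 0.01 0 0 -35.2 70;-0.046 0.375 0.01 0 0 -35.2 70;-0.046 0.375 0.01 0 0 -35.2 70;-0.046 0.375 0.01 0 0 -35.2 70;-0.046 0.375 0.01 0 0 -35.2 70;-0.046 0.375 0.01 0 0 -35.2 70;-0.046 0.375 0.01 0 0 -35.2 70;-0.046 0.375 0.01 0 0 -35.2 70;-0.046 0.375 0.01 0 0 -35.2 70;-0.046 0.375 0.01 0 0 -35.2 70"}}

```text
time_s: 3.52
ee_pos: [359.2, -363.3, 199.6]
ee_rot: [179.9, 0.1, 23.7]
force: [-0.2, 0.6, -0.1]
gripper_width: 63.8
gripper_force: 0.0
```

```bash
python3 - <<'E'
from h import *
f=grab('wrist'); np.save('w3.npy',f,allow_pickle=True)
s=env.state(); print(s['time_s'],s['ee_pos'],s['ee_rot'],f['eye'],f['attitude'])
print(proj(f,[435,-324,60]))
c=f['image'][0:240,160:480]
cv2.imwrite('pics/w3.png',cv2.resize(c,None,fx=2.4,fy=2.4,interpolation=cv2.INTER_CUBIC))
E
```

```text
3.5667 [ 359.84030858 -360.48082551  199.56211545] [-1.79997042e+02  1.16440041e-02  2.36861059e+01] [ 435.2942137  -328.82484203  371.5820108 ] [-17.05476019  -0.21090728 -66.35132158]
(np.float64(314.78469556927047), np.float64(115.90696898146727))
```

View pics/w3.png

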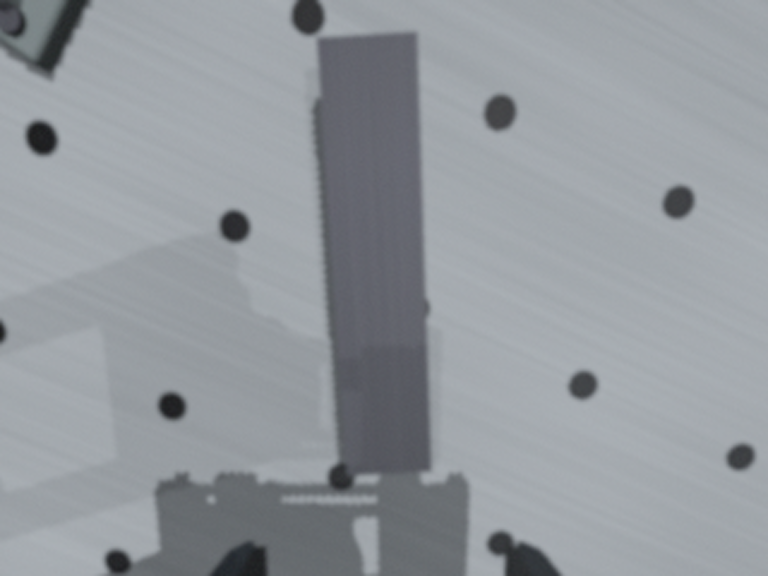

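The tube's top face has corners at about (318,38), (416,33), (431,469) and (339,472) in the crop.

```bash
python3 - <<'E'
from h import *
f=np.load('w3.npy',allow_pickle=True).item()
c=np.array([onz(f,u/2.4+160,v/2.4,60)[:2] for u,v in [(318,38),(416,33),(431,469),(339,472)]])
print(c, [np.linalg.norm(c[i]-c[i-1]) for i in range(4)]); m=c.mean(0); d=c[0]+c[1]-c[2]-c[3]
y=np.degrees(np.arctan2(d[1],d[0])); print(m,y)
plan([*m,110],y); plan([*m,40],y)
E
```

```text
[[ 509.91109176 -268.61796875]
 [ 527.09464187 -303.46707409]
 [ 367.26324523 -383.82999117]
 [ 348.51517772 -344.57011483]] [np.float64(178.3742401881882), np.float64(38.85530256581066), np.float64(178.8973834196123), np.float64(43.50664232193193)]
[ 438.19603914 -325.12128721] 25.948398629837648
row: 0.0860 -0.0009 0.0895 -0.00 0.01 -2.26 | rows 3.0
row: 0.0860 -0.0009 0.1595 -0.00 0.01 -2.26 | rows 4.3
```

>>> {"name": "send_rows", "arguments": {"targets": "0.086 -0.001 0.09 0 0 -2.3 75;0.086 -0.001 0.09 0 0 -2.3 75;0.086 -0.001 0.09 0 0 -2.3 75;0.086 -0.001 0.09 0 0 -2.3 75;0.086 -0.001 0.12 0 0 -2.3 75;0.086 -0.001 0.145 0 0 -2.3 75;0.086 -0.001 0.162 0 0 -2.3 75;0.086 -0.001 0.162 0 0 -2.3 75;0.086 -0.001 0.162 0 0 -2.3 75;0.086 -0.001 0.162 0 0 -2.3 75"}}

```text
time_s: 4.4
ee_pos: [440.0, -322.7, 39.4]
ee_rot: [179.9, -0.1, 26.2]
force: [0.7, 0.1, 0.4]
gripper_width: 68.2
gripper_force: 0.0
```

>>> {"name": "send_rows", "arguments": {"targets": "0 0 0 0 0 0 20;0 0 0 0 0 0 20;0 0 0 0 0 0 20;0 0 0 0 0 0 20;0 0 0 0 0 0 20;0 0 0 0 0 0 20;0 0 0 0 0 0 20;0 0 0 0 0 0 20", "grip_force": 50}}

```text
time_s: 5.07
ee_pos: [440.2, -323.9, 38.9]
ee_rot: [179.8, -0.1, 26.1]
force: [0.8, -5.1, 5.6]
gripper_width: 39.9
gripper_force: 49.9
```

```bash
python3 - <<'E'
from h import *
s=env.state(); print(s['ee_pos'],s['ee_rot'],s['gripper_width'],s['gripper_force'])
o=np.array([554,6.]);a=np.radians(-11.1);y=np.array([-np.sin(a),np.cos(a)])
p=o+48*y; print(p); plan([*p,120],-11.1)
E
```

```text
[ 440.21738642 -323.93067684   38.88341066] [ 1.79778421e+02 -7.05512830e-02  2.61443917e+01] 39.89727462528034 49.93702590465546
[563.24105439  53.10204787]
row: 0.2767 -0.2839 -0.0819 0.19 -0.14 37.24 | rows 9.7
```

>>> {"name": "send_rows", "arguments": {"targets": "0 0 -0.04 0 0 0 20;0 0 -0.08 0 0 0 20;0.03 -0.03 -0.11 0 0 5 20;0.277 -0.284 -0.131 0 0 37.2 20;0.277 -0.284 -0.131 0 0 37.2 20;0.277 -0.284 -0.131 0 0 37.2 20;0.277 -0.284 -0.131 0 0 37.2 20;0.277 -0.284 -0.131 0 0 37.2 20;0.277 -0.284 -0.131 0 0 37.2 20;0.277 -0.284 -0.131 0 0 37.2 20;0.277 -0.284 -0.131 0 0 37.2 20;0.277 -0.284 -0.131 0 0 37.2 20"}}

```text
time_s: 6.07
ee_pos: [557.8, 50.3, 166.1]
ee_rot: [179.9, 0.4, -11.1]
force: [1.4, 0.6, -5.7]
gripper_width: 39.7
gripper_force: 49.9
```

>>> {"name": "send_rows", "arguments": {"targets": "0 0 0 0 0 0 20;0 0 0 0 0 0 20;0 0 0 0 0 0 20;0 0 0 0 0 0 20"}}

```text
time_s: 6.4
ee_pos: [558.7, 47.0, 166.9]
ee_rot: [179.9, 0.2, -11.1]
force: [0.9, -0.6, -5.9]
gripper_width: 39.8
gripper_force: 49.9
```

```bash
python3 - <<'E'
from h import *
s=env.state(); print(s['time_s'],s['ee_pos'],s['ee_rot'],s['gripper_width'],s['gripper_force'],s['force'])
plan([564,53,100],-11.1); plan([564,53,60],-11.1)
E
```

```text
6.4 [558.73800452  47.01780514 166.94029922] [179.93494965   0.248432   -11.12147851] 39.794937067765204 49.91351008415222 [ 0.8911101  -0.56132956 -5.85193157]
row: 0.0043 -0.0070 0.0669 0.07 0.25 -0.02 | rows 1.6
row: 0.0045 -0.0070 0.1069 0.07 0.25 -0.02 | rows 2.6
```

>>> {"name": "send_rows", "arguments": {"targets": "0.004 -0.007 0.03 0 0.2 0 20;0.004 -0.007 0.06 0 0.2 0 20;0.004 -0.007 0.085 0 0.2 0 20;0.004 -0.007 0.098 0 0.2 0 20;0.004 -0.007 0.103 0 0.2 0 20;0.004 -0.007 0.106 0 0.2 0 20;0.004 -0.007 0.106 0 0.2 0 20;0.004 -0.007 0.106 0 0.2 0 20"}}

```text
time_s: 7.07
ee_pos: [566.6, 53.5, 63.5]
ee_rot: [-180.0, -0.3, -11.1]
force: [0.7, 0.1, -4.2]
gripper_width: 39.7
gripper_force: 49.9
```

>>> {"name": "send_rows", "arguments": {"targets": "0 0 0.002 0 0 0 20;0 0 0.003 0 0 0 20;0 0 0.003 0 0 0 20;0 0 0.003 0 0 0 20"}}

```text
time_s: 7.4
ee_pos: [565.9, 54.1, 59.8]
ee_rot: [-180.0, -0.2, -11.1]
force: [-0.2, 0.7, -5.5]
gripper_width: 39.8
gripper_force: 49.9
```

>>> {"name": "send_rows", "arguments": {"targets": "0 0 0.001 0 0 0 20;0 0 0.001 0 0 0 20;0 0 0.001 0 0 0 20"}}

```text
time_s: 7.65
ee_pos: [566.2, 54.1, 58.9]
ee_rot: [-180.0, -0.2, -11.1]
force: [0.4, -1.0, -3.4]
gripper_width: 39.9
gripper_force: 49.9
```

>>> {"name": "send_rows", "arguments": {"targets": "0 0 0.0005 0 0 0 20;0 0 0.0005 0 0 0 60;0 0 0.0005 0 0 0 60;0 0 0.0005 0 0 0 60;0 0 0.0005 0 0 0 60;0 0 0.0005 0 0 0 60;0 0 -0.02 0 0 0 60;0 0 -0.06 0 0 0 60;0 0 -0.1 0 0 0 60;0 0 -0.14 0 0 0 60;0 0 -0.14 0 0 0 60"}}

```text
time_s: 8.57
ee_pos: [570.1, 54.5, 207.2]
ee_rot: [-179.7, -1.1, -11.1]
force: [1.8, -0.1, 0.0]
gripper_width: 54.7
gripper_force: 0.0
```

```bash
python3 - <<'E'
from h import *
t=grab('top'); s=env.state(); print(s['time_s'],s['ee_pos'],s['force'])
# crank rough from first crop (top0)
P=lambda u,v,z: onz(t,215+u/3.2,150+v/3.2,z)[:2]
b=P(101,178,85); h=P(42,124,133); ball=P(139,215,52); print('boss',b,'handle',h,'ball',ball, np.linalg.norm(h-b))
d=h-b; print(np.degrees(np.arctan2(d[1],d[0])))
m=[P(*q,5) for q in [(29,149),(158,133),(172,262),(42,278)]]; print('mat',np.mean(m,0))
E
```

```text
8.6167 [568.22695965  54.33781024 203.4006629 ] [0.10556533 0.61250166 0.09496667]
boss [461.01842601 330.96806026] handle [509.8824164  385.80603653] ball [425.54303453 293.81083852] 73.44993668161125
48.297008787967115
mat [441.15743316 345.58566497]
```

```bash
python3 - <<'E'
from h import *
t=grab('top'); im=t['image']
hsv=cv2.cvtColor(im,cv2.COLOR_BGR2HSV)
plan([410,275,230],48.3)
E
```

```text
row: -0.1955 -0.1868 -0.0309 0.16 -0.44 -59.37 | rows 8.3
```

>>> {"name": "send_rows", "arguments": {"targets": "-0.195 -0.187 -0.031 0.2 -0.4 -59.4 50;-0.195 -0.187 -0.031 0.2 -0.4 -59.4 50;-0.195 -0.187 -0.031 0.2 -0.4 -59.4 50;-0.195 -0.187 -0.031 0.2 -0.4 -59.4 50;-0.195 -0.187 -0.031 0.2 -0.4 -59.4 50;-0.195 -0.187 -0.031 0.2 -0.4 -59.4 50;-0.195 -0.187 -0.031 0.2 -0.4 -59.4 50;-0.195 -0.187 -0.031 0.2 -0.4 -59.4 50;-0.195 -0.187 -0.031 0.2 -0.4 -59.4 50;-0.195 -0.187 -0.031 0.2 -0.4 -59.4 50;-0.195 -0.187 -0.031 0.2 -0.4 -59.4 50"}}

```text
time_s: 9.58
ee_pos: [409.0, 274.7, 227.2]
ee_rot: [-179.8, 0.3, 48.3]
force: [-0.1, 0.2, 0.6]
gripper_width: 45.4
gripper_force: 0.0
```

```bash
python3 - <<'E'
from h import *
f=grab('wrist'); np.save('w4.npy',f,allow_pickle=True)
s=env.state(); print(s['time_s'],s['ee_pos'],s['ee_rot'])
print(proj(f,[461,331,85]))
c=f['image'][10:210,220:420]
t=grab('top'); np.save('t4.npy',t,allow_pickle=True)
a=cv2.resize(c,(560,560),interpolation=cv2.INTER_CUBIC)
b=cv2.resize(t['image'][150:220,295:400],(210,140),interpolation=cv2.INTER_CUBIC)
o=np.zeros((560,780,3),np.uint8); o[:,:560]=a; o[:140,570:]=b
cv2.imwrite('pics/w4.png',o)
E
```

```text
9.6333 [409.28581833 274.6192638  227.5108073 ] [-179.77637025    0.27158172   48.25557635]
(np.float64(322.1067392065539), np.float64(123.93807659689494))
```

View pics/w4.png

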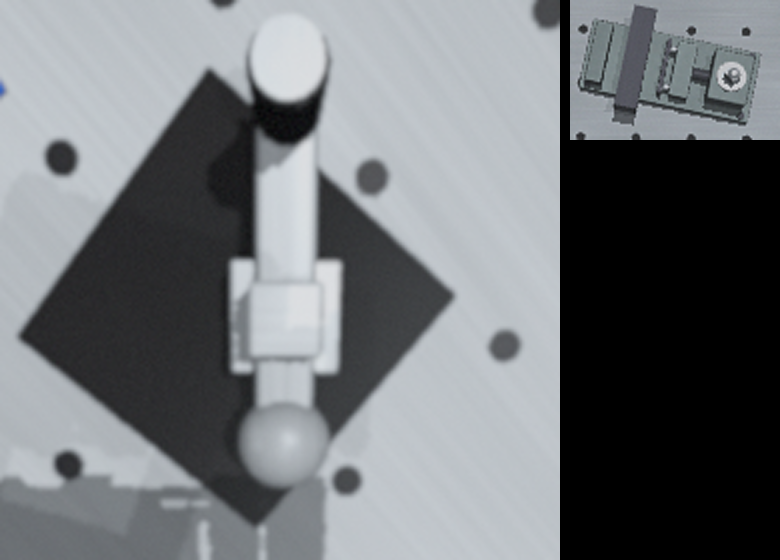

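The crank's boss top is centred at (286,320), about 72 px square, with the pin top at (288,57) and the ball at (285,444). The inset shows the tube standing straight across the clamp bed.

```bash
python3 - <<'E'
from h import *
f=np.load('w4.npy',allow_pickle=True).item()
P=lambda u,v,z: onz(f,u/2.8+220,v/2.8+10,z)[:2]
b=P(286,320,85); h=P(288,57,133); ba=P(285,444,52)
print('boss',b,'size',np.linalg.norm(P(250,320,85)-P(322,320,85)),np.linalg.norm(P(286,284,85)-P(286,356,85)))
for q in (h-b,h-ba): print(np.linalg.norm(q),np.degrees(np.arctan2(q[1],q[0])))
m=[P(*q,5) for q in [(209,68),(455,295),(256,525),(18,335)]]; print('mat',np.mean(m,0))
plan([*b,130],48.3); plan([*b,64],48.3)
E
```

```text
boss [460.79278625 330.70916833] size 27.288641351531375 26.269803608268166
75.50268225226385 48.06959597584228
128.68720131887912 48.0569641842276
mat [442.90941112 346.85452915]
row: 0.0765 0.0012 0.0974 -0.22 0.25 -0.05 | rows 3.0
row: 0.0767 0.0015 0.1634 -0.22 0.25 -0.05 | rows 4.3
```

>>> {"name": "send_rows", "arguments": {"targets": "0.077 0.001 0.09 -0.2 0.2 0.2 50;0.077 0.001 0.09 -0.2 0.2 0.2 50;0.077 0.001 0.09 -0.2 0.2 0.2 50;0.077 0.001 0.11 -0.2 0.2 0.2 50;0.077 0.001 0.14 -0.2 0.2 0.2 50;0.077 0.001 0.158 -0.2 0.2 0.2 50;0.077 0.001 0.163 -0.2 0.2 0.2 50;0.077 0.001 0.163 -0.2 0.2 0.2 50;0.077 0.001 0.163 -0.2 0.2 0.2 50"}}

```text
time_s: 10.43
ee_pos: [461.7, 332.1, 66.2]
ee_rot: [180.0, -0.1, 48.1]
force: [0.1, 0.0, 0.7]
gripper_width: 45.1
gripper_force: 0.0
```

>>> {"name": "send_rows", "arguments": {"targets": "0 0 0 0 0 0 20;0 0 0 0 0 0 15;0 0 0 0 0 0 15;0 0 0 0 0 0 15;0 0 0 0 0 0 15;0 0 0 0 0 0 15", "grip_force": 50}}

```text
time_s: 10.93
ee_pos: [461.6, 332.4, 66.9]
ee_rot: [180.0, -0.2, 48.1]
force: [-0.7, -0.7, 6.0]
gripper_width: 27.9
gripper_force: 50.0
```

>>> {"name": "send_rows", "arguments": {"targets": "0 0 -0.01 0 0 0 15;0 0 -0.04 0 0 0 15;0 0 -0.08 0 0 0 15;0 0 -0.12 0 0 0 15;0 0 -0.15 0 0 0 15;0 0 -0.15 0 0 0 15;0 0 -0.15 0 0 0 15"}}

```text
time_s: 11.52
ee_pos: [460.9, 331.9, 216.4]
ee_rot: [180.0, -0.2, 48.1]
force: [-0.0, -0.0, -6.0]
gripper_width: 27.8
gripper_force: 50.0
```

```bash
python3 - <<'E'
from h import *
s=env.state(); print(s['time_s'],s['ee_pos'],s['ee_rot'],s['gripper_width'],s['force'],s['torque'])
plan([532,-112.4,225],40.5)
E
```

```text
11.5167 [460.93237124 331.8921229  216.39329916] [ 1.79955956e+02 -1.72276878e-01  4.81340778e+01] 27.80352498967167 [-0.0257915  -0.02966131 -6.00490552] [-0.17234772  0.17005882  0.01531934]
row: -0.2834 0.3494 -0.0092 0.03 -0.17 7.63 | rows 10.8
```

```bash
python3 - <<'E'
from h import *
plan([422,-114,235],40.5)
E
```

```text
row: -0.3580 0.2686 -0.0195 0.03 -0.17 7.63 | rows 10.7
```

>>> {"name": "send_rows", "arguments": {"targets": "-0.358 0.269 -0.02 0 -0.2 7.6 15;-0.358 0.269 -0.02 0 -0.2 7.6 15;-0.358 0.269 -0.02 0 -0.2 7.6 15;-0.358 0.269 -0.02 0 -0.2 7.6 15;-0.358 0.269 -0.02 0 -0.2 7.6 15;-0.358 0.269 -0.02 0 -0.2 7.6 15;-0.358 0.269 -0.02 0 -0.2 7.6 15;-0.358 0.269 -0.02 0 -0.2 7.6 15;-0.358 0.269 -0.02 0 -0.2 7.6 15;-0.358 0.269 -0.02 0 -0.2 7.6 15;-0.358 0.269 -0.02 0 -0.2 7.6 15;-0.358 0.269 -0.02 0 -0.2 7.6 15"}}

```text
time_s: 12.52
ee_pos: [419.9, -119.3, 232.6]
ee_rot: [-179.9, 0.5, 40.2]
force: [0.9, 0.9, -5.3]
gripper_width: 27.8
gripper_force: 50.0
```

>>> {"name": "send_rows", "arguments": {"targets": "0 0 0 0 0 0 15;0 0 0 0 0 0 15;0 0 0 0 0 0 15"}}

```text
time_s: 12.77
ee_pos: [421.4, -113.1, 233.7]
ee_rot: [-179.8, 0.2, 40.6]
force: [-0.3, -0.2, -6.1]
gripper_width: 27.6
gripper_force: 50.0
```

```bash
python3 - <<'E'
from h import *
f=grab('wrist'); np.save('w5.npy',f,allow_pickle=True)
s=env.state(); print(s['time_s'],s['ee_pos'],s['ee_rot'],s['gripper_width'])
u,v=proj(f,[532,-112.4,105]); print(u,v)
x0,y0=int(u)-35,int(v)-30; print(x0,y0)
cv2.imwrite('pics/w5.png',cv2.resize(f['image'][y0:y0+60,x0:x0+70],None,fx=8,fy=8,interpolation=cv2.INTER_CUBIC))
E
```

```text
12.8167 [ 421.67806133 -113.04043776  234.09648819] [-179.87999106    0.19784803   40.62844008] 27.701617035104622
391.69635808283635 116.36704243824259
356 86
```

View pics/w5.png

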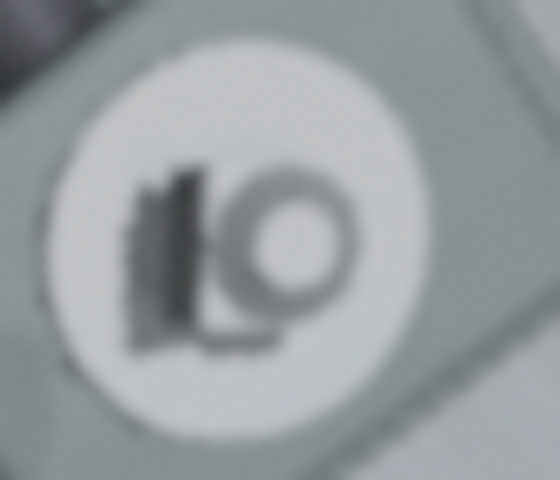

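The shaft's square is nearly aligned with the picture. The cone base is centred at (288,242), the tip at (302,242) and the collar at (240,240), and the left top edge runs (205,170)-(195,325).

```bash
python3 - <<'E'
from h import *
f=np.load('w5.npy',allow_pickle=True).item()
P=lambda u,v,z: onz(f,u/8+356,v/8+86,z)[:2]
for q in [(288,242,105),(302,242,111),(240,240,77)]: print(P(*q))
for a,b,z in [((205,170),(195,325),105),((203,328),(281,336),105),((135,190),(130,350),77)]:
    d=P(*b,z)-P(*a,z); print(np.linalg.norm(d),np.degrees(np.arctan2(d[1],d[0]))%90)
E
```

```text
[ 532.2790062  -112.55266514]
[ 532.46209404 -112.78086002]
[ 532.55861285 -112.40776065]
18.665879376984194 40.329923935534566
10.046595627221661 34.962534080307776
21.18779120047843 41.82694162838436
```

```bash
python3 - <<'E'
from h import *
plan([533.5,-111.6,190],40.4)
E
```

```text
row: 0.0860 0.0718 0.0436 -0.12 0.20 0.23 | rows 2.9
```

>>> {"name": "send_rows", "arguments": {"targets": "0.03 0.024 0.01 -0.1 0.2 0.2 15;0.06 0.05 0.025 -0.1 0.2 0.2 15;0.08 0.068 0.038 -0.1 0.2 0.2 15;0.086 0.072 0.0435 -0.1 0.2 0.2 15;0.086 0.072 0.0435 -0.1 0.2 0.2 15;0.086 0.072 0.0435 -0.1 0.2 0.2 15;0.086 0.072 0.0435 -0.1 0.2 0.2 15;0.086 0.072 0.0435 -0.1 0.2 0.2 15"}}

```text
time_s: 13.48
ee_pos: [533.5, -112.9, 192.4]
ee_rot: [179.8, -0.1, 40.4]
force: [0.2, -0.4, -4.5]
gripper_width: 27.8
gripper_force: 50.0
```

```bash
python3 - <<'E'
from h import *
s=env.state(); print(s['ee_pos'],s['ee_rot'],s['force'],s['torque'])
plan([533.5,-111.6,160],40.4)
E
```

```text
[ 533.4720535  -112.87944497  192.41931851] [ 1.79849031e+02 -8.70616934e-02  4.03520495e+01] [ 0.18045031 -0.38183483 -4.52545178] [-0.12698132  0.16928317 -0.05292259]
row: 0.0008 -0.0010 0.0324 0.15 -0.09 -0.05 | rows 0.8
```

>>> {"name": "send_rows", "arguments": {"targets": "0.0005 -0.0005 0.012 0.1 -0.1 0 15;0.0005 -0.0005 0.022 0.1 -0.1 0 15;0.0005 -0.0005 0.027 0.1 -0.1 0 15;0.0005 -0.0005 0.032 0.1 -0.1 0 15;0.0005 -0.0005 0.032 0.1 -0.1 0 15;0.0005 -0.0005 0.032 0.1 -0.1 0 15"}}

```text
time_s: 13.98
ee_pos: [533.8, -112.3, 158.9]
ee_rot: [-179.9, 0.1, 40.3]
force: [-1.4, 1.1, -6.5]
gripper_width: 27.7
gripper_force: 50.0
```

>>> {"name": "send_rows", "arguments": {"targets": "0 0 0.005 0 0 0 15;0 0 0.01 0 0 0 15;0 0 0.014 0 0 0 15;0 0 0.017 0 0 0 15;0 0 0.018 0 0 0 15;0 0 0.018 0 0 0 15"}}

```text
time_s: 14.48
ee_pos: [533.9, -112.2, 140.9]
ee_rot: [-179.9, 0.1, 40.3]
force: [-1.4, 3.5, -8.6]
gripper_width: 27.6
gripper_force: 50.0
```

>>> {"name": "send_rows", "arguments": {"targets": "0 0 0.001 0 0 0 15;0 0 0.002 0 0 0 15;0 0 0.003 0 0 0 15;0 0 0.003 0 0 0 15"}}

```text
time_s: 14.82
ee_pos: [534.0, -112.1, 139.1]
ee_rot: [-180.0, 0.0, 40.3]
force: [-4.7, 3.6, -0.7]
gripper_width: 27.6
gripper_force: 50.0
```

>>> {"name": "send_rows", "arguments": {"targets": "0 0 0 0 0 0 55;0 0 0 0 0 0 55;0 0 0 0 0 0 55;0 0 -0.01 0 0 0 55;0 0 -0.03 0 0 0 55;0 0 -0.03 0 0 0 55;0.03 0 -0.03 0 0 0 55;0.055 0 -0.03 0 0 0 55;0.072 0 -0.03 0 0 0 55;0.073 0 -0.022 0 0 0 55;0.073 0 -0.016 0 0 0 55;0.073 0 -0.016 0 0 0 55"}}

```text
time_s: 15.82
ee_pos: [588.5, -65.6, 152.7]
ee_rot: [-179.9, 0.2, 40.3]
force: [-0.2, -0.2, -0.3]
gripper_width: 50.2
gripper_force: 0.0
```

>>> {"name": "send_rows", "arguments": {"targets": "0 0 0 0 0 0 30;0 0 0 0 0 0 15;0 0 0 0 0 0 15;0 0 0 0 0 0 15;0 0 0 0 0 0 15", "grip_force": 25}}

```text
time_s: 16.23
ee_pos: [590.0, -65.6, 154.9]
ee_rot: [180.0, 0.0, 40.3]
force: [-0.4, -0.1, 0.7]
gripper_width: 25.8
gripper_force: 25.0
```

```bash
python3 - <<'E'
from h import *
s=env.state(); print(s['time_s'],s['ee_pos'],s['ee_rot'],s['gripper_width'],s['force'],s['torque'])
d=s['ee_pos'][:2]-[532.4,-112.6]; print(np.linalg.norm(d),np.degrees(np.arctan2(d[1],d[0])))
E
```

```text
16.2333 [589.98572806 -65.57779589 154.90092211] [1.79961143e+02 1.93770813e-02 4.03082285e+01] 25.827342590053483 [-0.38309077 -0.10163704  0.73243058] [-0.08880217  0.23032462  0.03511336]
74.34516632096238 39.23370179795078
```

```bash
python3 - <<'E'
import numpy as np
for a0 in (0,120,240):
    r=np.radians
    print('; '.join('%.4f %.4f 0 0 0 0 15'%(.0748*(np.cos(r(a0+10*k))-np.cos(r(a0))),.0748*(np.sin(r(a0+10*k))-np.sin(r(a0)))) for k in range(1,13)));print()
E
```

```text
-0.0011 0.0130 0 0 0 0 15; -0.0045 0.0256 0 0 0 0 15; -0.0100 0.0374 0 0 0 0 15; -0.0175 0.0481 0 0 0 0 15; -0.0267 0.0573 0 0 0 0 15; -0.0374 0.0648 0 0 0 0 15; -0.0492 0.0703 0 0 0 0 15; -0.0618 0.0737 0 0 0 0 15; -0.0748 0.0748 0 0 0 0 15; -0.0878 0.0737 0 0 0 0 15; -0.1004 0.0703 0 0 0 0 15; -0.1122 0.0648 0 0 0 0 15

-0.0107 -0.0075 0 0 0 0 15; -0.0199 -0.0167 0 0 0 0 15; -0.0274 -0.0274 0 0 0 0 15; -0.0329 -0.0392 0 0 0 0 15; -0.0363 -0.0518 0 0 0 0 15; -0.0374 -0.0648 0 0 0 0 15; -0.0363 -0.0778 0 0 0 0 15; -0.0329 -0.0904 0 0 0 0 15; -0.0274 -0.1022 0 0 0 0 15; -0.0199 -0.1129 0 0 0 0 15; -0.0107 -0.1221 0 0 0 0 15; -0.0000 -0.1296 0 0 0 0 15

0.0118 -0.0055 0 0 0 0 15; 0.0244 -0.0089 0 0 0 0 15; 0.0374 -0.0100 0 0 0 0 15; 0.0504 -0.0089 0 0 0 0 15; 0.0630 -0.0055 0 0 0 0 15; 0.0748 -0.0000 0 0 0 0 15; 0.0855 0.0075 0 0 0 0 15; 0.0947 0.0167 0 0 0 0 15; 0.1022 0.0274 0 0 0 0 15; 0.1077 0.0392 0 0 0 0 15; 0.1111 0.0518 0 0 0 0 15; 0.1122 0.0648 0 0 0 0 15
```

>>> {"name": "send_rows", "arguments": {"targets": "-0.0011 0.0130 0 0 0 0 15; -0.0045 0.0256 0 0 0 0 15; -0.0100 0.0374 0 0 0 0 15; -0.0175 0.0481 0 0 0 0 15; -0.0267 0.0573 0 0 0 0 15; -0.0374 0.0648 0 0 0 0 15; -0.0492 0.0703 0 0 0 0 15; -0.0618 0.0737 0 0 0 0 15; -0.0748 0.0748 0 0 0 0 15; -0.0878 0.0737 0 0 0 0 15; -0.1004 0.0703 0 0 0 0 15; -0.1122 0.0648 0 0 0 0 15"}}

```text
time_s: 17.23
ee_pos: [547.5, -186.4, 154.5]
ee_rot: [-179.9, -0.3, 40.2]
force: [2.4, 9.7, 0.4]
gripper_width: 25.7
gripper_force: 25.0
```

```bash
cat > q.py <<'E'
from h import *
s=env.state(); d=s['ee_pos'][:2]-[532.4,-112.6]; print(s['time_s'],s['ee_pos'],s['ee_rot'],s['gripper_width'],s['force'],np.linalg.norm(d),np.degrees(np.arctan2(d[1],d[0])))
E
python3 q.py
```

```text
17.2333 [ 547.51580758 -186.40872605  154.51024582] [-179.89555468   -0.27675844   40.19728827] 25.695153252677922 [2.41350694 9.68923037 0.39868925] 75.3406641823766 -78.42603475534337
```

>>> {"name": "send_rows", "arguments": {"targets": "-0.0107 -0.0075 0 0 0 0 15; -0.0199 -0.0167 0 0 0 0 15; -0.0274 -0.0274 0 0 0 0 15; -0.0329 -0.0392 0 0 0 0 15; -0.0363 -0.0518 0 0 0 0 15; -0.0374 -0.0648 0 0 0 0 15; -0.0363 -0.0778 0 0 0 0 15; -0.0329 -0.0904 0 0 0 0 15; -0.0274 -0.1022 0 0 0 0 15; -0.0199 -0.1129 0 0 0 0 15; -0.0107 -0.1221 0 0 0 0 15; -0.0000 -0.1296 0 0 0 0 15"}}

```text
time_s: 18.23
ee_pos: [460.0, -89.1, 155.1]
ee_rot: [-179.9, 0.3, 40.3]
force: [-6.9, -1.2, 7.3]
gripper_width: 25.8
gripper_force: 25.0
```

>>> {"name": "send_rows", "arguments": {"targets": "0.0118 -0.0055 0 0 0 0 15; 0.0244 -0.0089 0 0 0 0 15; 0.0374 -0.0100 0 0 0 0 15; 0.0504 -0.0089 0 0 0 0 15; 0.0630 -0.0055 0 0 0 0 15; 0.0748 -0.0000 0 0 0 0 15; 0.0855 0.0075 0 0 0 0 15; 0.0947 0.0167 0 0 0 0 15; 0.1022 0.0274 0 0 0 0 15; 0.1077 0.0392 0 0 0 0 15; 0.1111 0.0518 0 0 0 0 15; 0.1122 0.0648 0 0 0 0 15"}}

```text
time_s: 19.23
ee_pos: [590.1, -65.2, 154.6]
ee_rot: [-179.9, 0.1, 40.3]
force: [-4.7, 1.4, 3.4]
gripper_width: 25.6
gripper_force: 25.0
```

```bash
python3 q.py
```

```text
19.2333 [590.13716302 -65.20472179 154.6120765 ] [-1.79895062e+02  7.91455473e-02  4.03456251e+01] 25.593189100148855 [-4.67142605  1.35990883  3.4200374 ] 74.69867730287127 39.38188560774065
```

>>> {"name": "send_rows", "arguments": {"targets": "-0.0011 0.0130 0 0 0 0 15; -0.0045 0.0256 0 0 0 0 15; -0.0100 0.0374 0 0 0 0 15; -0.0175 0.0481 0 0 0 0 15; -0.0267 0.0573 0 0 0 0 15; -0.0374 0.0648 0 0 0 0 15; -0.0492 0.0703 0 0 0 0 15; -0.0618 0.0737 0 0 0 0 15; -0.0748 0.0748 0 0 0 0 15; -0.0878 0.0737 0 0 0 0 15; -0.1004 0.0703 0 0 0 0 15; -0.1122 0.0648 0 0 0 0 15"}}

```text
time_s: 20.23
ee_pos: [547.7, -186.3, 154.6]
ee_rot: [-180.0, -0.3, 40.2]
force: [2.0, 8.6, 0.1]
gripper_width: 25.7
gripper_force: 25.0
```

>>> {"name": "send_rows", "arguments": {"targets": "-0.0107 -0.0075 0 0 0 0 15; -0.0199 -0.0167 0 0 0 0 15; -0.0274 -0.0274 0 0 0 0 15; -0.0329 -0.0392 0 0 0 0 15; -0.0363 -0.0518 0 0 0 0 15; -0.0374 -0.0648 0 0 0 0 15; -0.0363 -0.0778 0 0 0 0 15; -0.0329 -0.0904 0 0 0 0 15; -0.0274 -0.1022 0 0 0 0 15; -0.0199 -0.1129 0 0 0 0 15; -0.0107 -0.1221 0 0 0 0 15; -0.0000 -0.1296 0 0 0 0 15"}}

```text
time_s: 21.23
ee_pos: [459.9, -89.4, 155.0]
ee_rot: [-179.9, 0.3, 40.3]
force: [-8.4, -1.6, 9.0]
gripper_width: 25.7
gripper_force: 25.0
```

>>> {"name": "send_rows", "arguments": {"targets": "0.0118 -0.0055 0 0 0 0 15; 0.0244 -0.0089 0 0 0 0 15; 0.0374 -0.0100 0 0 0 0 15; 0.0504 -0.0089 0 0 0 0 15; 0.0630 -0.0055 0 0 0 0 15; 0.0748 -0.0000 0 0 0 0 15; 0.0855 0.0075 0 0 0 0 15; 0.0947 0.0167 0 0 0 0 15; 0.1022 0.0274 0 0 0 0 15; 0.1077 0.0392 0 0 0 0 15; 0.1111 0.0518 0 0 0 0 15; 0.1122 0.0648 0 0 0 0 15"}}

```text
time_s: 22.23
ee_pos: [590.3, -65.4, 154.6]
ee_rot: [-179.9, 0.0, 40.3]
force: [-3.8, 1.8, 4.2]
gripper_width: 25.6
gripper_force: 25.0
```

```bash
python3 q.py; python3 - <<'E'
from h import *
t=grab('top'); np.save('t6.npy',t,allow_pickle=True); s=grab('side'); np.save('s6.npy',s,allow_pickle=True)
E
```

```text
22.2333 [590.29048181 -65.35384872 154.60007783] [-1.79927296e+02  4.99037549e-02  4.03398840e+01] 25.55365713693646 [-3.83193571  1.81832082  4.235032  ] 74.72286594135971 39.218911559004184
```

>>> {"name": "send_rows", "arguments": {"targets": "-0.0011 0.0130 0 0 0 0 15; -0.0045 0.0256 0 0 0 0 15; -0.0100 0.0374 0 0 0 0 15; -0.0175 0.0481 0 0 0 0 15; -0.0267 0.0573 0 0 0 0 15; -0.0374 0.0648 0 0 0 0 15; -0.0492 0.0703 0 0 0 0 15; -0.0618 0.0737 0 0 0 0 15; -0.0748 0.0748 0 0 0 0 15; -0.0878 0.0737 0 0 0 0 15; -0.1004 0.0703 0 0 0 0 15; -0.1122 0.0648 0 0 0 0 15"}}

```text
time_s: 23.33
ee_pos: [547.6, -186.1, 154.6]
ee_rot: [180.0, -0.3, 40.2]
force: [2.2, 6.8, 1.1]
gripper_width: 25.6
gripper_force: 25.0
```

>>> {"name": "send_rows", "arguments": {"targets": "-0.0107 -0.0075 0 0 0 0 15; -0.0199 -0.0167 0 0 0 0 15; -0.0274 -0.0274 0 0 0 0 15; -0.0329 -0.0392 0 0 0 0 15; -0.0363 -0.0518 0 0 0 0 15; -0.0374 -0.0648 0 0 0 0 15; -0.0363 -0.0778 0 0 0 0 15; -0.0329 -0.0904 0 0 0 0 15; -0.0274 -0.1022 0 0 0 0 15; -0.0199 -0.1129 0 0 0 0 15; -0.0107 -0.1221 0 0 0 0 15; -0.0000 -0.1296 0 0 0 0 15"}}

```text
time_s: 24.33
ee_pos: [459.9, -89.0, 155.0]
ee_rot: [-180.0, 0.3, 40.3]
force: [-8.2, -1.9, 8.6]
gripper_width: 25.8
gripper_force: 25.0
```

>>> {"name": "send_rows", "arguments": {"targets": "0.0118 -0.0055 0 0 0 0 15;0.0244 -0.0089 0 0 0 0 15;0.0244 -0.0089 0 0 0 0 15;0.0244 -0.0089 0 0 0 0 15;0.0244 -0.0089 0 0 0 0 15"}}

```text
time_s: 24.75
ee_pos: [474.2, -64.0, 155.0]
ee_rot: [-179.8, -0.0, 40.3]
force: [-4.3, 5.6, 8.6]
gripper_width: 25.8
gripper_force: 25.0
```

```bash
python3 q.py; python3 - <<'E'
from h import *
f=grab('side'); np.save('s7.npy',f,allow_pickle=True)
t=grab('top'); np.save('t7.npy',t,allow_pickle=True)
# project pad slot expectation
a=np.radians(-11.1);o=np.array([554,6.]);y=np.array([-np.sin(a),np.cos(a)]);x=np.array([y[1],-y[0]])
for n,f2 in(('side',f),('top',t)):
    print(n,[np.round(proj(f2,[*(o+X*x+Y*y),z]),1) for X,Y,z in ((-50,60,80),(50,60,80),(-50,44,54),(50,44,54))])
E
```

```text
24.75 [474.22008013 -63.97102754 154.97124957] [-1.79782202e+02 -2.96957906e-02  4.02998020e+01] 25.827516226049276 [-4.26828035  5.59466918  8.63326825] 75.82664464650168 140.10984953954878
side [array([344.3, 215.3]), array([377.7, 211.8]), array([345. , 225.1]), array([378.1, 221.5])]
top [array([321.7, 191.3]), array([327.7, 163.7]), array([326.1, 193.5]), array([331.9, 166.4])]
```

>>> {"name": "send_rows", "arguments": {"targets": "0 0 0 0 0 0 55;0 0 0 0 0 0 55;0 0 0 0 0 0 55;0 0 0 0 0 0 55;0 0 -0.03 0 0 0 55;0 0 -0.065 0 0 0 55;0 0 -0.1 0 0 0 55;0 0 -0.1 0 0 0 55;0 0 -0.1 0 0 0 55"}}

```text
time_s: 25.6
ee_pos: [476.8, -66.3, 256.3]
ee_rot: [179.8, -0.2, 40.3]
force: [-0.2, 0.1, -0.7]
gripper_width: 50.3
gripper_force: 0.0
```

```bash
python3 - <<'E'
from h import *
plan([625,-14,260],140)
E
```

```text
row: 0.1468 0.0561 -0.0031 0.31 0.10 -99.68 | rows 13.9
```

>>> {"name": "send_rows", "arguments": {"targets": "0.147 0.056 -0.003 0 0 -50 55;0.147 0.056 -0.003 0 0 -99.7 55;0.147 0.056 -0.003 0 0 -99.7 55;0.147 0.056 -0.003 0 0 -99.7 55;0.147 0.056 -0.003 0 0 -99.7 55;0.147 0.056 -0.003 0 0 -99.7 55;0.147 0.056 -0.003 0 0 -99.7 55;0.147 0.056 -0.003 0 0 -99.7 55;0.147 0.056 -0.003 0 0 -99.7 55;0.147 0.056 -0.003 0 0 -99.7 55;0.147 0.056 -0.003 0 0 -99.7 55;0.147 0.056 -0.003 0 0 -99.7 55"}}

```text
time_s: 26.6
ee_pos: [623.1, -13.5, 255.0]
ee_rot: [-179.8, -0.1, 126.6]
force: [-0.1, 0.3, -0.1]
gripper_width: 50.1
gripper_force: 0.0
```

>>> {"name": "send_rows", "arguments": {"targets": "0 0 0 0 0 -14 55;0 0 0 0 0 -14 55;0 0 0 0 0 -14 55;0 0 0 0 0 -14 55;0 0 0 0 0 -14 55"}}

```text
time_s: 27.02
ee_pos: [623.5, -13.4, 256.3]
ee_rot: [-179.9, -0.1, 140.1]
force: [0.4, -0.2, -0.1]
gripper_width: 50.3
gripper_force: 0.0
```

```bash
python3 q.py; python3 - <<'E'
from h import *
f=grab('wrist'); np.save('w8.npy',f,allow_pickle=True)
u,v=proj(f,[560,30,54]); b=proj(f,[532.4,-112.6,157]); print(u,v,b)
cv2.imwrite('pics/w8.png',cv2.resize(f['image'][0:250,150:470],None,fx=2.4,fy=2.4,interpolation=cv2.INTER_CUBIC))
E
```

```text
27.0167 [623.48087402 -13.43625704 256.30541161] [-1.79900135e+02 -7.10040554e-02  1.40127971e+02] 50.295142099805936 [ 0.39010613 -0.23203773 -0.1451361 ] 134.64461938844167 47.43284633553967
314.30557393660666 123.44402544418207 (np.float64(184.4631653286369), np.float64(199.16450495321817))
```

View pics/w8.png

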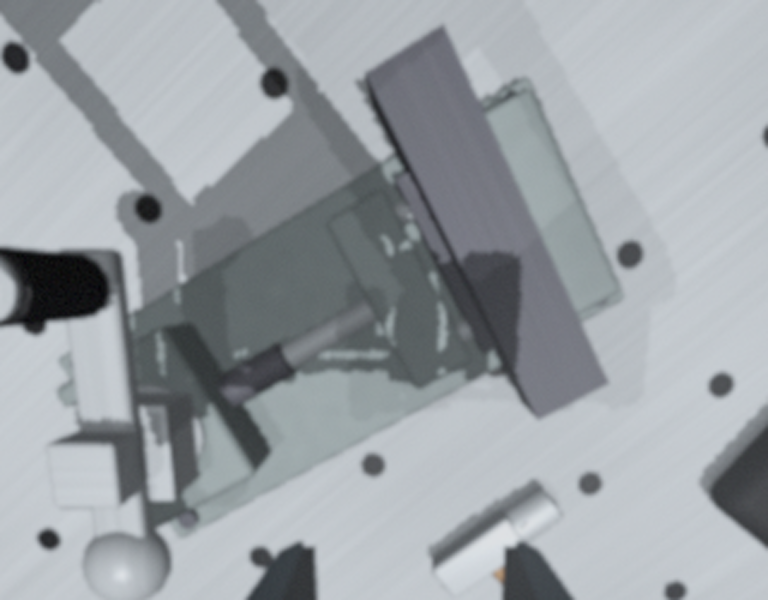

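The view shows the section tight against the fixed jaw. Its top-face corners are (443,27), (606,382), (540,417) and (368,75). The moving jaw's rear top edge runs (330,222)-(420,387), and the crank boss top is at about (84,474).

```bash
python3 - <<'E'
from h import *
a=np.radians(-11.13);o=np.array([554.2,6.2]);y=np.array([-np.sin(a),np.cos(a)]);x=np.array([y[1],-y[0]])
C=lambda p:np.round([(p-o)@x,(p-o)@y],1)
f2=np.load('w2.npy',allow_pickle=True).item(); f=np.load('w8.npy',allow_pickle=True).item()
P2=lambda u,v,z: onz(f2,u/2.1+130,v/2.1+20,z)[:2]
P=lambda u,v,z: onz(f,u/2.4+150,v/2.4,z)[:2]
for z in(50,54):
  print('before z',z,[C(P2(*q,z)) for q in [(403,128),(403,318),(468,128),(463,318)]])
  print('after rear',[C(P(*q,z)) for q in [(330,222),(420,387)]])
print('tube',[C(P(*q,80)) for q in [(443,27),(606,382),(540,417),(368,75)]])
print('fixed jaw rear',[C(P(*q,54)) for q in [(528,85),(620,293)]])
b=P(84,474,157); h=P(8,287,205); print('boss',b,'handle yaw',np.degrees(np.arctan2(*(h-b)[::-1])), np.linalg.norm(h-b))
ball=P(122,566,124); print(np.degrees(np.arctan2(*(b-ball)[::-1])))
E
```

```text
before z 50 [array([ 49.3, -21.2]), array([-49. , -21.4]), array([ 49.3, -54.5]), array([-49., -55.])]
after rear [array([-47.1,  13.2]), array([50.2, 13.3])]
before z 54 [array([ 48.8, -21.2]), array([-48.3, -21.4]), array([ 48.8, -54.1]), array([-48.3, -54.6])]
after rear [array([-46.7,  13.4]), array([49.6, 13.5])]
tube [array([-88.6,  99.6]), array([89.3, 99.1]), array([89.5, 62. ]), array([-88.3,  61.3])]
fixed jaw rear [array([-53.8, 129.2]), array([ 56.8, 129.4])]
boss [ 531.57988798 -110.90837934] handle yaw 133.676830187542 74.71206120653017
135.56815537954924
```

```bash
python3 - <<'E'
from h import *
a=np.radians(-11.13);o=np.array([554.2,6.2]);y=np.array([-np.sin(a),np.cos(a)]);x=np.array([y[1],-y[0]])
def prof(f,z,ys,xs):
    g=cv2.cvtColor(f['image'],cv2.COLOR_BGR2GRAY).astype(np.float32)
    uv=np.array([[proj(f,[*(o+X*x+Y*y),z]) for X in xs] for Y in ys],np.float32)
    return np.median(cv2.remap(g,uv[...,0],uv[...,1],cv2.INTER_LINEAR),1)
f=np.load('w8.npy',allow_pickle=True).item();f2=np.load('w2.npy',allow_pickle=True).item()
ys=np.arange(4,66,1.)
for xs in (np.arange(-42,-22,1),np.arange(25,42,1)):
    print('after',[(int(Y),int(v)) for Y,v in zip(ys,prof(f,54,ys,xs))])
ys=np.arange(-62,6,1.)
print('before',[(int(Y),int(v)) for Y,v in zip(ys,prof(f2,54,ys,np.arange(-42,-22,1)))])
E
```

```text
after [(4, 104), (5, 104), (6, 104), (7, 104), (8, 103), (9, 101), (10, 97), (11, 95), (12, 97), (13, 102), (14, 105), (15, 107), (16, 107), (17, 107), (18, 107), (19, 107), (20, 107), (21, 107), (22, 107), (23, 107), (24, 107), (25, 104), (26, 101), (27, 96), (28, 93), (29, 92), (30, 92), (31, 92), (32, 93), (33, 94), (34, 93), (35, 93), (36, 94), (37, 93), (38, 93), (39, 93), (40, 93), (41, 93), (42, 91), (43, 89), (44, 88), (45, 93), (46, 101), (47, 109), (48, 115), (49, 120), (50, 119), (51, 110), (52, 100), (53, 102), (54, 108), (55, 110), (56, 110), (57, 109), (58, 103), (59, 89), (60, 71), (61, 70), (62, 87), (63, 107), (64, 118), (65, 120)]
after [(4, 93), (5, 92), (6, 93), (7, 93), (8, 92), (9, 90), (10, 88), (11, 86), (12, 87), (13, 90), (14, 93), (15, 94), (16, 94), (17, 94), (18, 95), (19, 95), (20, 95), (21, 95), (22, 95), (23, 95), (24, 95), (25, 95), (26, 95), (27, 95), (28, 95), (29, 95), (30, 95), (31, 96), (32, 99), (33, 105), (34, 110), (35, 121), (36, 131), (37, 130), (38, 130), (39, 117), (40, 102), (41, 97), (42, 95), (43, 92), (44, 90), (45, 90), (46, 95), (47,
[... 290 characters left out ...]
), (-54, 131), (-53, 132), (-52, 138), (-51, 145), (-50, 149), (-49, 149), (-48, 149), (-47, 149), (-46, 149), (-45, 149), (-44, 149), (-43, 149), (-42, 149), (-41, 149), (-40, 149), (-39, 149), (-38, 148), (-37, 148), (-36, 149), (-35, 148), (-34, 149), (-33, 150), (-32, 150), (-31, 150), (-30, 150), (-29, 150), (-28, 150), (-27, 150), (-26, 150), (-25, 150), (-24, 150), (-23, 147), (-22, 140), (-21, 130), (-20, 122), (-19, 124), (-18, 131), (-17, 134), (-16, 134), (-15, 135), (-14, 137), (-13, 141), (-12, 142), (-11, 141), (-10, 134), (-9, 123), (-8, 109), (-7, 100), (-6, 99), (-5, 101), (-4, 100), (-3, 100), (-2, 100), (-1, 102), (0, 109), (1, 120), (2, 129), (3, 135), (4, 139), (5, 141)]
```

```bash
python3 - <<'E'
from h import *
plan([532.2,-112,225],136); plan([532.2,-112,141],136)
E
```

```text
row: 0.0070 -0.1342 0.0319 -0.08 -0.04 4.16 | rows 3.3
row: 0.0069 -0.1341 0.1159 -0.08 -0.04 4.16 | rows 4.3
```

>>> {"name": "send_rows", "arguments": {"targets": "0.007 -0.04 0.03 0 0 4.2 55;0.007 -0.08 0.032 0 0 4.2 55;0.007 -0.115 0.032 0 0 4.2 55;0.007 -0.134 0.032 0 0 4.2 55;0.007 -0.134 0.032 0 0 4.2 55;0.007 -0.134 0.032 0 0 4.2 55;0.007 -0.134 0.06 0 0 4.2 50;0.007 -0.134 0.09 0 0 4.2 50;0.007 -0.134 0.11 0 0 4.2 50;0.007 -0.134 0.116 0 0 4.2 50;0.007 -0.134 0.116 0 0 4.2 50;0.007 -0.134 0.116 0 0 4.2 50"}}

```text
time_s: 28.07
ee_pos: [534.1, -111.6, 142.2]
ee_rot: [180.0, 0.1, 136.1]
force: [-0.4, -0.7, 0.9]
gripper_width: 46.1
gripper_force: 0.0
```

```bash
python3 q.py
```

```text
28.0667 [ 534.06124601 -111.55864202  142.1911442 ] [1.79980203e+02 7.68235254e-02 1.36113560e+02] 46.13148127250153 [-0.39985093 -0.69289971  0.94378429] 1.9606541683767713 32.081689150405104
```

Aligned with the boss. Next I grip it at moderate force and lift.

>>> {"name": "send_rows", "arguments": {"targets": "0 0 0 0 0 0 30;0 0 0 0 0 0 15;0 0 0 0 0 0 15;0 0 0 0 0 0 15;0 0 0 0 0 0 15;0 0 0 0 0 0 15", "grip_force": 40}}

```text
time_s: 28.57
ee_pos: [532.9, -112.9, 142.8]
ee_rot: [-180.0, 0.1, 136.1]
force: [-2.7, -3.1, 5.9]
gripper_width: 28.2
gripper_force: 40.0
```

>>> {"name": "send_rows", "arguments": {"targets": "0 0 -0.006 0 0 0 15;0 0 -0.014 0 0 0 15;0 0 -0.024 0 0 0 15;0 0 -0.036 0 0 0 15;0 0 -0.05 0 0 0 15;0 0 -0.08 0 0 0 15;0 0 -0.085 0 0 0 15;0 0 -0.085 0 0 0 15"}}

```text
time_s: 29.23
ee_pos: [534.1, -112.0, 229.2]
ee_rot: [179.8, 0.3, 136.1]
force: [1.0, -0.2, -6.7]
gripper_width: 28.2
gripper_force: 40.0
```

```bash
python3 q.py; python3 - <<'E'
from h import *
plan([443,346,225],136)
E
```

```text
29.2333 [ 534.05200176 -111.96265386  229.19536684] [179.84270859   0.26449063 136.07014629] 28.17134045369551 [ 0.98503691 -0.16483419 -6.70686813] 1.7706834607714594 21.096730812405973
row: 0.3833 0.2666 0.0032 0.16 0.26 0.07 | rows 11.2
```

>>> {"name": "send_rows", "arguments": {"targets": "0.383 0.267 0 0 0.3 0 15;0.383 0.267 0 0 0.3 0 15;0.383 0.267 0 0 0.3 0 15;0.383 0.267 0 0 0.3 0 15;0.383 0.267 0 0 0.3 0 15;0.383 0.267 0 0 0.3 0 15;0.383 0.267 0 0 0.3 0 15;0.383 0.267 0 0 0.3 0 15;0.383 0.267 0 0 0.3 0 15;0.383 0.267 0 0 0.3 0 15;0.383 0.267 0 0 0.3 0 15;0.383 0.267 0 0 0.3 0 15"}}

```text
time_s: 30.23
ee_pos: [439.5, 352.0, 224.4]
ee_rot: [-180.0, -0.6, 136.3]
force: [1.2, -1.2, -7.0]
gripper_width: 27.6
gripper_force: 39.9
```

>>> {"name": "send_rows", "arguments": {"targets": "0 0 0 0 0 0 15;0 0 0.03 0 0 0 15;0 0 0.07 0 0 0 15;0 0 0.105 0 0 0 15;0 0 0.13 0 0 0 15;0 0 0.14 0 0 0 15;0 0 0.145 0 0 0 15;0 0 0.145 0 0 0 15;0 0 0.145 0 0 0 15;0 0 0.145 0 0 0 15"}}

```text
time_s: 31.07
ee_pos: [442.9, 347.1, 83.2]
ee_rot: [179.8, -0.2, 136.1]
force: [0.1, 0.2, -6.0]
gripper_width: 27.7
gripper_force: 39.9
```

```bash
python3 q.py
```

```text
31.0667 [442.85689292 347.13858172  83.20346533] [179.81053029  -0.24613655 136.06284229] 27.713735734802754 [ 0.08974358  0.23022349 -6.02177075] 468.3775523519959 101.021491973429
```

>>> {"name": "send_rows", "arguments": {"targets": "0 0 0.006 0 0 0 15;0 0 0.01 0 0 0 15;0 0 0.012 0 0 0 15;0 0 0.0125 0 0 0 15;0 0 0.0125 0 0 0 15;0 0 0.0125 0 0 0 15"}}

```text
time_s: 31.57
ee_pos: [442.2, 346.7, 71.4]
ee_rot: [179.9, -0.2, 136.1]
force: [-1.6, -3.7, 8.7]
gripper_width: 27.9
gripper_force: 40.0
```

Contact (+8.7 N). Release and rise.

>>> {"name": "send_rows", "arguments": {"targets": "0 0 -0.0005 0 0 0 15;0 0 -0.0005 0 0 0 50;0 0 -0.0005 0 0 0 50;0 0 -0.0005 0 0 0 50;0 0 -0.0005 0 0 0 50;0 0 -0.02 0 0 0 50;0 0 -0.06 0 0 0 50;0 0 -0.1 0 0 0 50;0 0 -0.14 0 0 0 50;0 0 -0.14 0 0 0 50;0 0 -0.14 0 0 0 50"}}

```text
time_s: 32.48
ee_pos: [443.3, 347.1, 211.4]
ee_rot: [179.7, -0.2, 136.1]
force: [-0.3, 0.1, -1.2]
gripper_width: 45.8
gripper_force: 0.0
```

```bash
python3 q.py; python3 - <<'E'
from h import *
plan([330,330,260],136)
plan([443-80*np.cos(np.radians(136)),347-80*np.sin(np.radians(136)),250],136)
E
```

```text
32.4833 [443.32486797 347.05205106 211.4046665 ] [179.67815093  -0.22981527 136.07991973] 45.7832862257497 [-0.3080523   0.07158147 -1.16940789] 468.20336093475953 100.96730478906196
row: 0.0700 -0.0906 -0.0488 0.32 -0.23 0.08 | rows 3.0
row: -0.0796 -0.0002 -0.0389 0.32 -0.23 0.08 | rows 2.1
```

```bash
python3 - <<'E'
from h import *
plan([623,-13,256],140)
E
```

```text
row: -0.3790 -0.1345 -0.0469 0.33 -0.22 -3.92 | rows 9.7
```

>>> {"name": "send_rows", "arguments": {"targets": "-0.379 -0.134 -0.047 0.3 -0.2 -4 50;-0.379 -0.134 -0.047 0.3 -0.2 -4 50;-0.379 -0.134 -0.047 0.3 -0.2 -4 50;-0.379 -0.134 -0.047 0.3 -0.2 -4 50;-0.379 -0.134 -0.047 0.3 -0.2 -4 50;-0.379 -0.134 -0.047 0.3 -0.2 -4 50;-0.379 -0.134 -0.047 0.3 -0.2 -4 50;-0.379 -0.134 -0.047 0.3 -0.2 -4 50;-0.379 -0.134 -0.047 0.3 -0.2 -4 50;-0.379 -0.134 -0.047 0.3 -0.2 -4 50;-0.379 -0.134 -0.047 0.3 -0.2 -4 50;-0.379 -0.134 -0.047 0.3 -0.2 -4 50"}}

```text
time_s: 33.48
ee_pos: [622.0, -14.8, 251.5]
ee_rot: [-179.6, -0.3, 139.9]
force: [-0.1, 0.4, -1.1]
gripper_width: 45.5
gripper_force: 0.0
```

>>> {"name": "send_rows", "arguments": {"targets": "0 0 0 0 0 0 50;0 0 0 0 0 0 50;0 0 0 0 0 0 50;0 0 0 0 0 0 50"}}

```text
time_s: 33.82
ee_pos: [621.8, -12.3, 253.9]
ee_rot: [-179.7, -0.1, 140.2]
force: [0.7, 0.5, 0.0]
gripper_width: 45.5
gripper_force: 0.0
```

```bash
python3 - <<'E'
from h import *
a=np.radians(-11.13);o=np.array([554.2,6.2]);y=np.array([-np.sin(a),np.cos(a)]);x=np.array([y[1],-y[0]])
f=grab('wrist')
g=cv2.cvtColor(f['image'],cv2.COLOR_BGR2GRAY).astype(np.float32)
for z,xs,ys in ((54,np.arange(-42,-22),range(6,66)),(54,np.arange(25,42),range(6,66)),(80,np.arange(-60,60,3),range(54,106))):
    uv=np.array([[proj(f,[*(o+X*x+Y*y),z]) for X in xs] for Y in ys],np.float32)
    print(z,list(zip(ys,np.median(cv2.remap(g,uv[...,0],uv[...,1],1),1).astype(int).tolist())))
t=grab('top'); h=cv2.cvtColor(t['image'],cv2.COLOR_BGR2GRAY)
x0,y0=222,188; m=(h[y0:y0+52,x0:x0+48]>120).astype(np.uint8)
print('crank pred px boss/handle/ball',[np.round(proj(t,p),1) for p in ([442,347,85],[442-54,347+52,133],[442+37,347-36,52])])
for r in h[184:244:2,212:280:2]: print(''.join('#' if v>120 else '.' for v in r))
E
```

```text
54 [(6, 100), (7, 100), (8, 99), (9, 97), (10, 93), (11, 91), (12, 93), (13, 97), (14, 101), (15, 102), (16, 102), (17, 102), (18, 103), (19, 103), (20, 103), (21, 103), (22, 102), (23, 103), (24, 103), (25, 102), (26, 101), (27, 99), (28, 94), (29, 91), (30, 89), (31, 88), (32, 89), (33, 89), (34, 89), (35, 90), (36, 90), (37, 89), (38, 89), (39, 90), (40, 89), (41, 89), (42, 87), (43, 85), (44, 84), (45, 88), (46, 95), (47, 102), (48, 105), (49, 105), (50, 100), (51, 89), (52, 82), (53, 86), (54, 94), (55, 102), (56, 105), (57, 104), (58, 100), (59, 88), (60, 72), (61, 69), (62, 86), (63, 105), (64, 114), (65, 116)]
54 [(6, 89), (7, 88), (8, 88), (9, 86), (10, 84), (11, 82), (12, 84), (13, 87), (14, 89), (15, 90), (16, 90), (17, 90), (18, 91), (19, 90), (20, 90), (21, 91), (22, 91), (23, 91), (24, 90), (25, 91), (26, 91), (27, 91), (28, 91), (29, 92), (30, 93), (31, 97), (32, 104), (33, 112), (34, 126), (35, 136), (36, 144), (37, 149), (38, 133), (39, 114), (40, 101), (41, 95), (42, 91), (43, 89), (44, 87), (45, 89), (46, 91), (47, 96), (48, 98), (49, 97), (50, 93), (51, 84), (52, 
[... 1161 characters left out ...]

######..........#.#.###....#######
######.........#####.......#######
#######.......######........######
#######......######.........######
#######.....#####..##.......######
#######.......##...#........######
##..###.....##....#.........##..##
##..###....####..#..........#...##
#######...####..#...........######
######..#####...............######
#######..###................######
#######...#..................#####
######.......................#####
#######......................#####
#######....................#######
########............##############
########....######################
########...#######################
##################################
##.###############################
```

```bash
python3 -c "
from h import *
print(env.job_done())"
```

```text
the job is handed in; nothing more can be done
None
```

I handed the job in at about 34 s (limit 72 s): the section is clamped against the fixed jaw with the pad pushed in about 4–5.5 mm by camera estimate, the crank stands on its black mat near the middle, and the pendant, spool and hammer were not touched; no verdict came back.

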